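Scan a sample tube, then show its clear side to the tube reader

TASK

Take the tube with the light blue cap out of the rack by its cap and hold it upright in the air in front of the tube reader, middle of the label level with and centred on the lens and about 10 cm from it, with the barcode squarely towards the lens, for about a second so that it is read. Then turn the tube half round in the same place so that its clear strip squarely faces the lens for the sample check, and finish there, still holding it steady and upright in the air. Do not bump the reader, and leave the other tubes and things on the bench as they stand.

Things in the scene. Friction and masses are not known exactly. Their poses are not given: they have to be found in the camera images.
- tube_blue: Clear tube 16 mm across, light blue cap 19 mm across, 104 mm overall, 26 g. Origin: centre of underside, z up its axis. Cap: z 80 to 104; hold it there (tool centre above z 82). White label round 3/4 of it, z 28 to 74; barcode (black bars) amid the label on the tube's +x side; the label's gap, the clear strip, on its -x side. In the rack the barcode faces the bench's far side within 75 deg
- tube_blue_label_mid (a point): the middle of the label's height, on the tube's axis, 51 mm above the tube's underside; axes as the tube's
- reader_lens (a point): Centre of the reader's front lens face; it looks level along its own -x axis, z is up. Reading place: 100 mm in front, x = -100 mm in these axes. Dark head 56 x 56 mm with a 54 mm ring of white lights round a 30 mm lens barrel, clamped on its post at a height that varies: lens 150 to 190 mm above the bench; stays put unless pushed hard
- reader: The tube reader: the head on a 16 mm post, 237 mm high, on a dark 160 x 120 x 12 mm base, fixed to the bench at the robot's left, looking roughly to the robot's right along its own -x axis. Origin: on the bench, 60 mm behind the lens face; the base reaches 55 mm in front of it and 105 mm behind, so below the reading place the air is free to the bench
- rack: White plastic rack fixed to the bench, 87 x 147 x 55 mm, 3 x 5 square cells of 17.5 mm at 26 mm pitch, long side along its y. Origin: centre of underside. Tubes stand upright on its floor 5 mm above the bench, 1.5 mm loose, 52 mm or more between tube axes; caps and upper label parts stick out. A tube comes out straight up
- tube_red: a capped sample tube like tube_blue (same sizes and label) but with a red cap, standing in another cell of the rack; a bystander. Origin: centre of its underside
- tube_yellow: a capped sample tube like tube_blue (same sizes and label) but with a yellow cap, standing in another cell of the rack; a bystander. Origin: centre of its underside
- tube_green: a capped sample tube like tube_blue (same sizes and label) but with a green cap, standing in another cell of the rack; a bystander. Origin: centre of its underside
- tube_grey: a capped sample tube like tube_blue (same sizes and label) but with a grey cap, standing in another cell of the rack; a bystander. Origin: centre of its underside
- reagent_bottle: loose amber bottle with a white cap, 60 mm across, 125 mm high; a bystander. Origin: centre of its underside
- specimen_cup: loose white specimen cup with a red lid, 62 mm across, 70 mm high; a bystander. Origin: centre of its underside
- slide_box: loose blue box for microscope slides, 85 x 100 x 38 mm; a bystander. Origin: centre of its underside

How it is judged (in metres and radians):
On the way:
1. the tube, held upright by its cap at the reading place, shows its barcode squarely to the lens for half a second (x of tube_blue_label_mid in the frame of reader_lens between -0.125 and -0.075 m and y of tube_blue_label_mid in the frame of reader_lens between -0.015 and 0.015 m and z of tube_blue_label_mid in the frame of reader_lens between -0.015 and 0.015 m and angle between tube_blue's own z axis and vertical below 0.17 rad and contact force between the fingers and tube_blue above 1 N and z of the grasp point in the frame of tube_blue above 0.082 m and contact force between tube_blue and rack below 0.1 N and contact force between tube_blue and reader below 0.1 N and linear speed of tube_blue below 0.03 m/s and angular speed of tube_blue below 0.3 rad/s and y of reader_lens in the frame of tube_blue between -0.036 and 0.036 m and x of reader_lens in the frame of tube_blue above 0.05 m), for 0.5 s.
At the end, for the whole second after the job is handed in: Fingers alone hold the blue-capped tube by its cap, still, upright within 10 degrees, label middle 75 to 125 mm before the lens and within 15 mm of its axis across and in height, clear strip facing the lens within 20 degrees; other tubes and things within 25 mm of where they stood (x of tube_blue_label_mid in the frame of reader_lens between -0.125 and -0.075 m and y of tube_blue_label_mid in the frame of reader_lens between -0.015 and 0.015 m and z of tube_blue_label_mid in the frame of reader_lens between -0.015 and 0.015 m and angle between tube_blue's own z axis and vertical below 0.17 rad and contact force between the fingers and tube_blue above 1 N and z of the grasp point in the frame of tube_blue above 0.082 m and contact force between tube_blue and rack below 0.1 N and contact force between tube_blue and reader below 0.1 N and linear speed of tube_blue below 0.03 m/s and angular speed of tube_blue below 0.3 rad/s and y of reader_lens in the frame of tube_blue between -0.036 and 0.036 m and x of reader_lens in the frame of tube_blue below -0.05 m and distance of each of tube_red, tube_yellow, tube_green, tube_grey, reagent_bottle, specimen_cup, slide_box from where it was at the start of the episode below 0.025 m); the arm keeps its last pose, push and grip.
It fails at once if the reader is bumped (more than 3 N) by the arm, the fingers or the tube (contact force between any of the arm, the fingers, tube_blue and reader above 3 N).
It fails at once if another tube, the bottle, the cup or the slide box is moved by more than 25 mm or tipped (distance of any of tube_red, tube_yellow, tube_green, tube_grey, reagent_bottle, specimen_cup, slide_box from where it was at the start of the episode above 0.025 m or angle between any of tube_red, tube_yellow, tube_green, tube_grey, reagent_bottle, specimen_cup, slide_box's own z axis and vertical above 0.35 rad).
It also fails if it takes over 51 s, if anything falls off the work surface, if the arm or the gripper's body presses on something with over 40 N, if the wrist force passes 120 N, or if a joint passes its speed limit or range.

ROBOT

A 7-joint arm with a two-finger parallel gripper is mounted at the origin on the work surface. World frame = base frame: x ahead of the robot, y to its left, z up, the work surface at z = 0. Lengths are in mm, angles in rad, forces in N, time in s.
With the tool pointing down it reaches from about 400 to 850 mm from the base axis. Payload 4.5 kg.
Tool frame: the origin (TCP) lies between the finger pads, 19 mm behind the fingertips; this is the grasp point; z points along the fingers, y is the line along which they close (so a half turn about z gives the same grasp; the last joint's range is limited). The gripper opens to 88 mm and grips with 3 to 60 N. Pads are 18 mm wide; open, the fingers measure 123 mm over their backs; the gripper's body (75 mm by 187 mm) begins 45 mm behind the grasp point.
Start: joints at [-1.301, 0.689, -0.195, 1.565, 0.157, 0.902, -0.215], TCP at [145.991, 607.732, 257.443] pointing down, gripper open.
Joint ranges: [-3.01, 3.01], [-0.46, 2.08], [-1.47, 1.51], [0.13, 2.56], [-1, 4.14], [0.04, 2.09], [-2.66, 2.66]. Speed limits (rad/s): [2.57, 2.57, 3.14, 3.14, 3.14, 3.14, 3.14].

INTERFACE

Orientations are given as a unit quaternion [w, x, y, z].
In Python, from rig import sensors, eyes, job gives the robot as it stands.
- The arm moves only by the tool drive_tool, never from a script. Its argument "deltas" is a list of rows, each a list of 3 entries, a list of its own where there are three numbers: the shift along the world's x, y, z in cm, then the turn, a rotation vector about the world's x, y, z in degrees, then the finger opening in cm, from 0 to 8.81. In form: [[[tx, ty, tz], [rx, ry, rz], hand], ...]. A call has 1 to 10 rows; each row shifts and turns the commanded pose from where the row before left it; what a row does not reach is not made up. A row lasts 1/12 s, in which the tool goes at most 41.7 mm and 7.16 degrees, less where a joint would pass 70% of its speed; a pose out of reach is approached as far as the arm can. A call is refused whole if a number of a shift passes 4.17 or a number of a turn 7.16, either way. A call with a gripper value outside its range is refused whole. The fingers move at their own pace and stop on an object; "grip_force" is the grip in N (left out, the last holds). Time passes only in rows, so rows that do not move let the fingers close. It gives the time, the measured TCP pose, the force, the opening and the grip force at its end, in the units of the state.
- sensors.sense(): the state, without advancing time (a new reading comes with each control period).
- eyes.capture(name): name is "side" or "top" or "wrist"; returns the picture (480x640x3 uint8, red, green, blue); there is no depth.
- eyes.camera_params(name): a dict with "camera_matrix" (3x3 intrinsics, pixels), "xyz" and "rotation" of the camera in the world; the wrist camera has in their place "mount" (4x4, takes a point from camera to tool coordinates, whose origin is the TCP and whose axes are the flange's). Camera axes: x right, y up, looking along -z (the intrinsics and any distortion apply to the point x, -y, -z); pixel columns grow to the right and rows downward; lengths in mm; the calibration is good to about 2 mm. A picture is of the moment at which its call begins: read the wrist's pose just before it. camera_params takes no time and is no camera call.
- job.sign_off(): hands the job in; it is judged then, once.
The state is a dict: "time": time; "qpos": joint angles; "qd": joint speeds; "joint_torque": joint torques, N m; "tcp_pos": TCP position; "ee_rot": TCP orientation; "contact_force": force on the tool from outside, world axes, zero at the start; "moment": the same for the moment, N m; "grip_width": finger opening in mm; "grip_force": force on a finger pad.
Only numpy, scipy, OpenCV 4.12 (cv2) and the standard library are available. Lean on these libraries where they do the work, as an engineer would, in place of code of your own. Each camera call takes 0.05 s, during which the arm holds its last target. There are 200 camera calls.

## Working session

There is one attempt and no reset: what is moved stays moved. The work goes in short steps, Python scripts to look and compute and a tool call to move; the robot and the scene stay as the last step left them, time stands still between calls to the robot, and variables do not carry over. Pictures are saved under pics/ and viewed, at most 14 in all, crops included, and the job is handed in when it is done.

Besides the shell and the picture viewer there is one more tool, called after "Emit:" by a JSON object that holds its "op" and its "data". drive_tool: Moves the arm, as the interface text tells. Its arguments: {"type":"object","properties":{"deltas":{"type":"array"},"grip_force":{"type":"number"}},"required":["deltas"]}

```bash
mkdir -p pics; ls; python3 - <<'E'
from rig import sensors, eyes
import cv2,numpy as np
s=sensors.sense();print(s['time'],s['tcp_pos'],s['ee_rot'],s['grip_width'])
for n in("side","top","wrist"):
    p=eyes.camera_params(n);print(n,p)
    cv2.imwrite(f"pics/{n}0.png",eyes.capture(n)[:,:,::-1])
E
```

```text
pics
0.0 [145.91379625 607.10609833 256.60932433] [-4.03563542e-05  1.17591813e-01  9.93061579e-01 -9.30047131e-04] 87.87612449311719
side {'camera_matrix': array([[449.17181293,   0.        , 314.84841835],
       [  0.        , 449.17181293, 241.92259085],
       [  0.        ,   0.        ,   1.        ]]), 'xyz': array([ -35.45576348, -543.42129179,  734.92267403]), 'rotation': array([ 0.82311009,  0.40106435, -0.16785447, -0.36532458])}
top {'camera_matrix': array([[519.34435421,   0.        , 324.34890987],
       [  0.        , 519.34435421, 236.90678106],
       [  0.        ,   0.        ,   1.        ]]), 'xyz': array([ 351.45914901,    7.49887552, 1270.45876219]), 'rotation': array([ 0.70921634,  0.04442389, -0.05998611, -0.70102808])}
wrist {'camera_matrix': array([[423.23719124,   0.        , 317.44929903],
       [  0.        , 423.23719124, 230.37036312],
       [  0.        ,   0.        ,   1.        ]]), 'mount': array([[-1.08706088e-03,  9.66565531e-01,  2.56417418e-01,
         6.46734439e+01],
       [ 9.99999336e-01,  1.14894589e-03, -9.15356404e-05,
         9.25334708e-01],
       [-3.83084932e-04,  2.56417148e-01, -9.66566138e-01,
        -1.27777098e+02],
       [ 0.00000000e+00,  0.00000000e+00,  0.00000000e+00,
         1.00000000e+00]])}
```

View pics/side0.png

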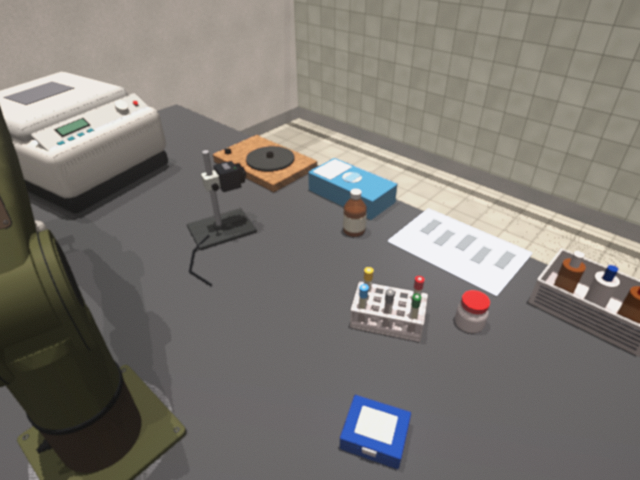

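View pics/top0.png

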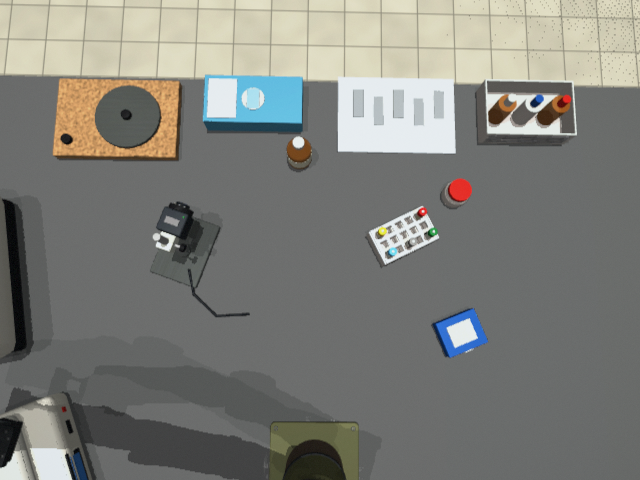

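View pics/wrist0.png

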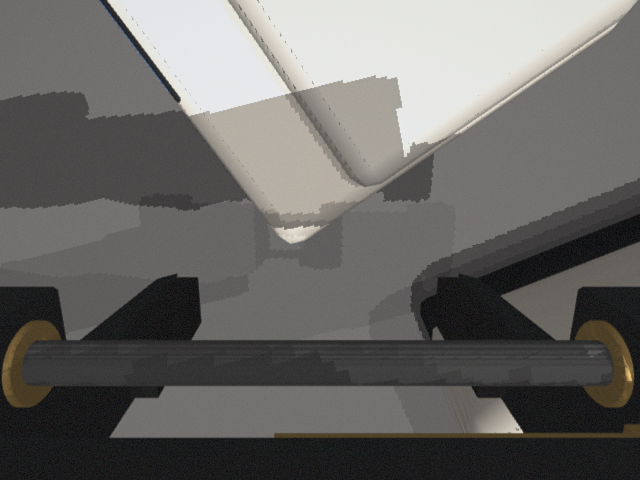

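The views show the blue cap at about (392,252) in top and (364,290) in side. The reader is at (175,230) in top and (225,185) in side. I'll enlarge both views of the reader and the rack.

```bash
python3 - <<'E'
import cv2,numpy as np
a=cv2.imread("pics/top0.png");b=cv2.imread("pics/side0.png")
f=lambda im,x,y,w,h:cv2.resize(im[y:y+h,x:x+w],(400,300),interpolation=cv2.INTER_CUBIC)
cv2.imwrite("pics/c1.png",np.vstack([np.hstack([f(a,130,190,120,90),f(b,170,145,120,90)]),np.hstack([f(a,360,200,80,60),f(b,340,260,100,75)])]))
E
```

```text
(no output)
```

View pics/c1.png

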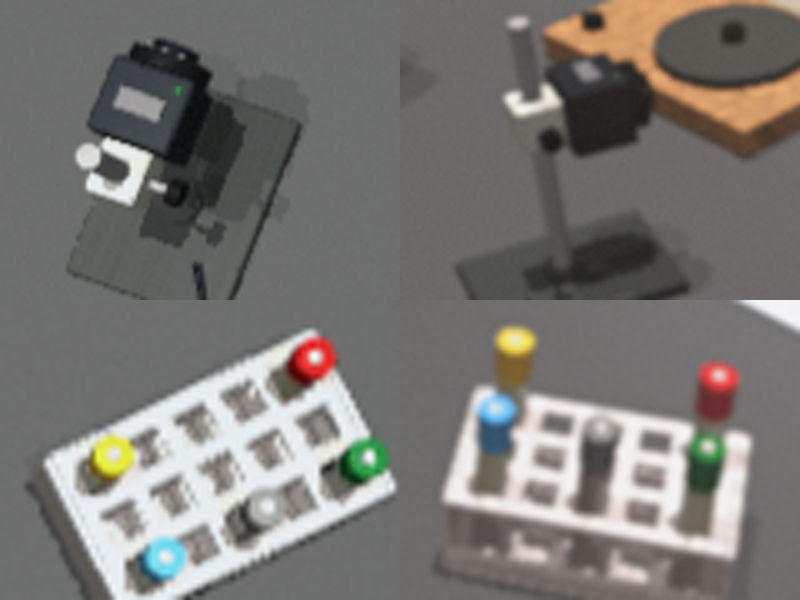

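The reader looks towards the far side and slightly right; its LED, display and post top are visible in both views. The blue cap stands in the rack's near-left corner, with yellow and grey two cells away. Next I triangulate these.

```bash
cat > h.py <<'E'
from rig import sensors, eyes
import cv2,numpy as np
from scipy.spatial.transform import Rotation as R
def q(v): return R.from_quat([v[1],v[2],v[3],v[0]])
def ray(n,uv,s=None):
    p=eyes.camera_params(n)
    d=np.linalg.solve(p['camera_matrix'],[uv[0],uv[1],1.])*[1,-1,-1]
    if n=='wrist':
        M=p['mount'];T=q(s['ee_rot']);return s['tcp_pos']+T.apply(M[:3,3]),T.apply(M[:3,:3]@d)
    return np.array(p['xyz']),q(p['rotation']).apply(d)
def plane(n,uv,z,s=None):
    o,d=ray(n,uv,s);return o+d*(z-o[2])/d[2]
def tri(r1,r2):
    (a,d),(b,e)=r1,r2
    t=np.linalg.lstsq(np.c_[d,-e],b-a,rcond=None)[0];P,Q=a+d*t[0],b+e*t[1]
    return (P+Q)/2,np.linalg.norm(P-Q)
E
python3 - <<'E'
from h import *
np.set_printoptions(precision=1,suppress=True)
A=lambda x,y:(130+x*.3,190+y*.3); B=lambda x,y:(170+(x-400)*.3,145+y*.3)
for n,t,s in [("led",(178,91),(617,75)),("disp",(139,103),(587,72)),("post",(88,157),(518,22))]:
    print(n,*tri(ray("top",A(*t)),ray("side",B(*s))))
C=lambda x,y:(360+x*.2,200+(y-300)*.2); D=lambda x,y:(340+(x-400)*.25,260+(y-300)*.25)
for n,t,s in [("blue",(165,557),(497,408)),("yel",(113,457),(515,341)),("red",(314,360),(718,375)),("green",(368,458),(707,447)),("grey",(266,508),(600,430))]:
    print(n,*tri(ray("top",C(*t)),ray("side",D(*s))),plane("top",C(*t),109))
print("base",[plane("top",p,12) for p in (A(300,123),A(68,270),(192,288))])
print("headtop@200",[plane("top",A(*p),200) for p in [(120,52),(207,92),(187,160),(93,122)]],"frontring",[plane("top",A(*p),195) for p in [(155,42),(210,68)]])
print("bottle",plane("top",(299,143),125))
E
```

```text
led [551.9 280.9 187.9] 3.236319104177068
disp [543.9 306.2 184.7] 2.015300394772393
post [501.3 320.  238.1] 2.1484881112039877
blue [ 494.2 -173.4  110.4] 2.4885059919263104 [ 493.5 -172.7  109. ]
yel [ 539.6 -150.1  110.4] 2.3737839312880564 [ 539.  -149.5  109. ]
red [ 585.5 -242.4  111.6] 2.5730192827712552 [ 585.2 -242.   109. ]
green [ 540.2 -265.9  110.9] 1.1505001308213252 [ 540.1 -265.9  109. ]
grey [ 517.1 -219.6  108.8] 1.7547226698494194 [ 516.5 -218.9  109. ]
base [array([560.4, 236.2,  12. ]), array([450.4, 398.8,  12. ]), array([410.7, 297.3,  12. ])]
headtop@200 [array([572.7, 316.1, 200. ]), array([548. , 260.7, 200. ]), array([504.9, 271. , 200. ]), array([528. , 330.4, 200. ])] frontring [array([580.5, 296. , 195. ]), array([564.3, 260.7, 195. ])]
bottle [738.7  43.3 125. ]
```

Emit:
{"op": "drive_tool", "data": {"deltas": [[[1.8,-0.9,2.4],[0,0,-7],8.8],[[1.8,-0.9,2.4],[0,0,-7],8.8],[[1.8,-0.9,2.4],[0,0,-7],8.8],[[1.8,-2.3,0],[0,0,-7],8.8],[[1.8,-2.3,0],[0,0,-7],8.8],[[1.8,-2.3,0],[0,0,-7],8.8],[[1.8,-2.3,0],[0,0,-7],8.8],[[1.8,-2.3,0],[0,0,-7],8.8],[[1.8,-2.3,0],[0,0,-7],8.8],[[1.8,-2.3,0],[0,0,-7],8.8]]}}

```text
time: 0.98
tcp_pos: [326.5, 418.4, 329.4]
ee_rot: [-0.0, 0.668, 0.744, -0.0]
contact_force: [0.6, 0.7, -0.0]
grip_width: 87.7
grip_force: 0.0
```

Emit:
{"op": "drive_tool", "data": {"deltas": [[[1.8,-2.3,0],[0,0,-7],8.8],[[1.8,-2.3,0],[0,0,-7],8.8],[[1.8,-2.3,0],[0,0,-7],8.8],[[1.8,-2.3,0],[0,0,-7],8.8],[[1.8,-2.3,0],[0,0,-7],8.8],[[1.3,-3,0],[0,0,-7],8.8],[[1.3,-3,0],[0,0,-7],8.8],[[1.3,-3,0],[0,0,-7],8.8],[[1.3,-3,0],[0,0,-7],8.8],[[1.3,-3,0],[0,0,-7],8.8]]}}

```text
time: 1.82
tcp_pos: [481.1, 153.3, 329.3]
ee_rot: [-0.0, 0.974, 0.226, -0.0]
contact_force: [0.4, -0.2, 0.4]
grip_width: 87.9
grip_force: 0.0
```

Emit:
{"op": "drive_tool", "data": {"deltas": [[[0.6,-3.2,-1],[0,0,-4.4],8.8],[[0.6,-3.2,-1],[0,0,-4.4],8.8],[[0.6,-3.2,-1],[0,0,-4.4],8.8],[[0.6,-3.2,-1],[0,0,-4.4],8.8],[[0.6,-3.2,-2],[0,0,-4.4],8.8],[[0.6,-3.2,-2],[0,0,-4.4],8.8],[[0.6,-3.2,-2],[0,0,-4.4],8.8],[[0.6,-3.2,-2],[0,0,-4.4],8.8],[[0.6,-3.2,-2],[0,0,-4.4],8.8],[[0.6,-3.2,-2],[0,0,-4.4],8.8]]}}

```text
time: 2.65
tcp_pos: [541.0, -166.6, 168.2]
ee_rot: [-0.0, 0.988, -0.154, -0.0]
contact_force: [1.6, 1.2, -0.5]
grip_width: 87.9
grip_force: 0.0
```

Emit:
{"op": "drive_tool", "data": {"deltas": [[[0.6,-1,-0.5],[0,0,0],8.8],[[0,0,0],[0,0,0],8.8],[[0,0,0],[0,0,0],8.8]]}}

```text
time: 2.9
tcp_pos: [547.0, -174.6, 164.2]
ee_rot: [-0.0, 0.988, -0.152, -0.0]
contact_force: [0.4, 0.5, 0.5]
grip_width: 87.8
grip_force: 0.0
```

```bash
python3 - <<'E'
from h import *
s=sensors.sense();print(s['time'],s['tcp_pos'],s['ee_rot'],s['qpos'])
im=eyes.capture("wrist")[:,:,::-1];cv2.imwrite("pics/w1.png",im)
c=im[100:460,120:600] if 0 else im
cv2.imwrite("pics/w1v.png",cv2.resize(c,(800,600),interpolation=cv2.INTER_CUBIC))
E
```

```text
2.9 [ 546.96247349 -174.57782877  164.20632654] [-4.93614121e-04  9.88417208e-01 -1.51759570e-01 -4.61354128e-04] [-0.04770478  0.81011417  0.49382826  1.8270438  -0.59725488  0.65849251
 -1.07392429]
```

View pics/w1v.png

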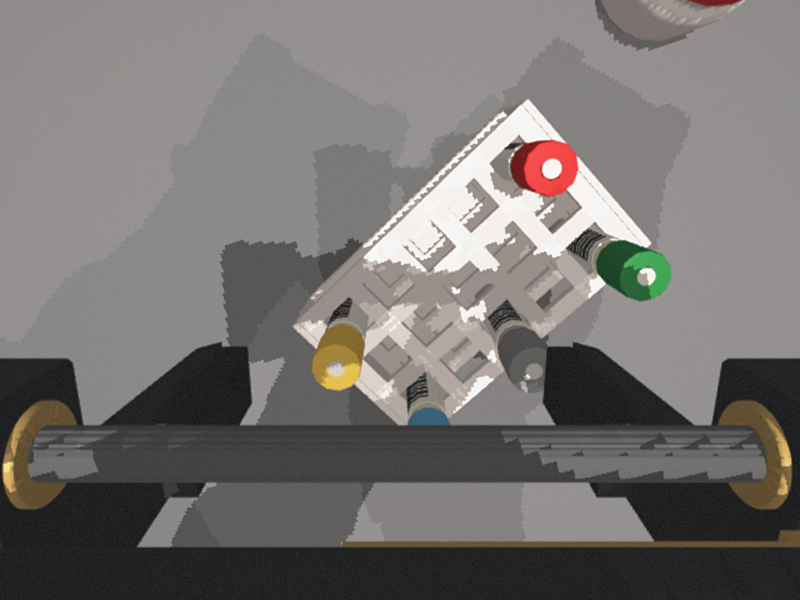

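Blue's barcode shows on the tube's left half at about (417,390) of the enlarged view, below the cap at (428,418). I'll zoom in on it.

```bash
python3 - <<'E'
import cv2
im=cv2.imread("pics/w1.png")
cv2.imwrite("pics/w1z.png",cv2.resize(im[285:345,310:390],(800,600),interpolation=cv2.INTER_CUBIC))
E
```

```text
(no output)
```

View pics/w1z.png

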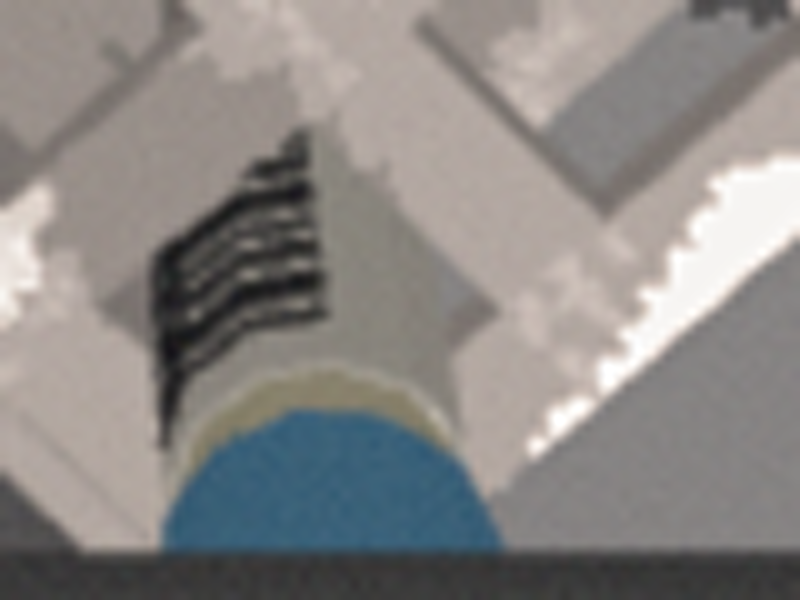

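The bars cover the left half of the visible tube, with the right edge near its middle (322,300). So the barcode yaw is about +30 to +75°. I turn the tool to yaw 72° (the rack's diagonal) over the blue tube, which also puts the camera on the barcode side.

Emit:
{"op": "drive_tool", "data": {"deltas": [[[-0.5,0,0],[0,0,7],5],[[-0.5,0,0],[0,0,7],5],[[-0.5,0,0],[0,0,7],5],[[-0.5,0,0],[0,0,7],5],[[-0.5,0,0],[0,0,7],5],[[-0.5,0,0],[0,0,7],5],[[-0.5,0,0],[0,0,7],5],[[-0.5,0,0],[0,0,7],5],[[-0.5,0,0],[0,0,7],5],[[-0.5,0,0],[0,0,7],5]]}}

```text
time: 3.78
tcp_pos: [497.4, -172.8, 165.8]
ee_rot: [0.0, 0.895, 0.447, 0.001]
contact_force: [0.4, -0.4, 0.1]
grip_width: 49.6
grip_force: 0.0
```

Emit:
{"op": "drive_tool", "data": {"deltas": [[[-0.3,0.1,0],[0,0,7],5],[[0,0,0],[0,0,7],5],[[0,0,0],[0,0,6],5],[[0,0,0],[0,0,0],5],[[0,0,0],[0,0,0],5]]}}

```text
time: 4.2
tcp_pos: [494.5, -172.6, 165.4]
ee_rot: [0.0, 0.806, 0.591, 0.001]
contact_force: [-0.8, -0.7, -0.4]
grip_width: 49.9
grip_force: 0.0
```

```bash
python3 - <<'E'
from h import *
s=sensors.sense();print(s['time'],s['tcp_pos'],s['ee_rot'],s['qpos'])
im=eyes.capture("wrist")[:,:,::-1].copy();cv2.imwrite("pics/w2.png",im)
print(q(s['ee_rot']).as_matrix()[:,0])
cv2.imwrite("pics/w2v.png",cv2.resize(im[180:420,160:480],(800,600),interpolation=cv2.INTER_CUBIC))
E
```

```text
4.2 [ 494.4601457  -172.64633285  165.40761265] [2.25731094e-04 8.06473944e-01 5.91269139e-01 7.29102485e-04] [ 0.22160769  0.69931943  0.04388415  1.96488515 -0.06334184  0.47741028
  0.00590655]
[3.00800547e-01 9.53686638e-01 9.09068655e-04]
```

View pics/w2v.png

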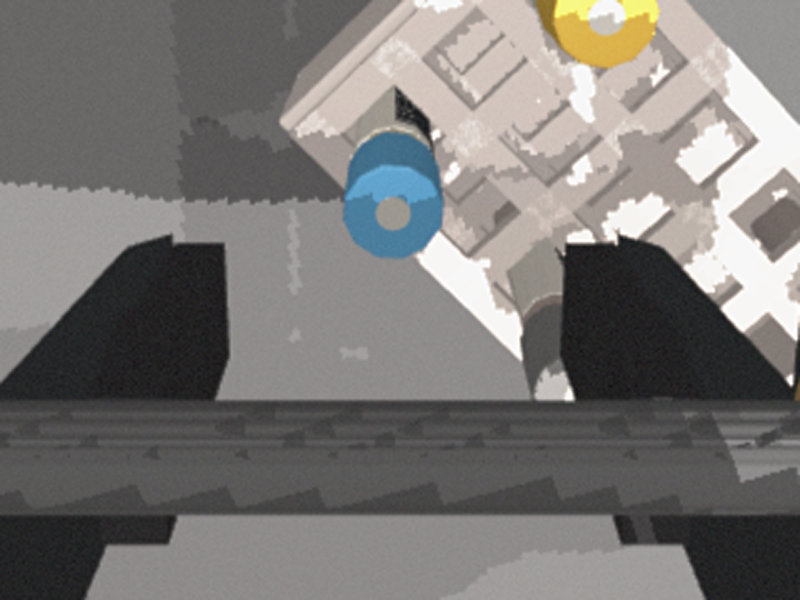

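Left bar edge is near the tube's middle, (398,100) seen from yaw 72°; with the first view's right edge at about -13°, the barcode yaw is about 26°. The cap's top centre, (393,212) here, gives a position check.

```bash
python3 - <<'E'
from h import *
s=sensors.sense();print(plane('wrist',(317.2,264.8),109,s),s['tcp_pos'])
E
```

```text
[ 495.49814235 -171.79016125  109.        ] [ 494.41114789 -172.98686306  165.22523984]
```

Emit:
{"op": "drive_tool", "data": {"deltas": [[[0.1,0.1,-1.4],[0,0,0],5],[[0,0,-1.4],[0,0,0],5],[[0,0,-1.4],[0,0,0],5],[[0,0,-1.3],[0,0,0],5],[[0,0,-1.2],[0,0,0],5],[[0,0,0],[0,0,0],5],[[0,0,0],[0,0,0],1.5],[[0,0,0],[0,0,0],1.5],[[0,0,0],[0,0,0],1.5],[[0,0,0],[0,0,0],1.5]], "grip_force": 15}}

```text
time: 5.08
tcp_pos: [495.5, -173.4, 98.3]
ee_rot: [0.001, 0.807, 0.591, 0.0]
contact_force: [-0.6, 0.2, -0.3]
grip_width: 25.4
grip_force: 0.0
```

Emit:
{"op": "drive_tool", "data": {"deltas": [[[0,0,0],[0,0,0],1.5],[[0,0,0],[0,0,0],1.5],[[0,0,0],[0,0,0],1.5]]}}

```text
time: 5.33
tcp_pos: [495.3, -173.4, 98.0]
ee_rot: [0.0, 0.807, 0.591, 0.0]
contact_force: [-0.5, 0.4, 4.1]
grip_width: 18.4
grip_force: 15.0
```

Emit:
{"op": "drive_tool", "data": {"deltas": [[[0,0,0.5],[0,0,0],1.5],[[0,0,1],[0,0,0],1.5],[[0,0,1.5],[0,0,0],1.5],[[0,0,1.7],[0,0,0],1.5],[[0,0,2],[0,0,0],1.5],[[0,0,2],[0,0,0],1.5],[[0,0,2],[0,0,0],1.5],[[0,0,2],[0,0,0],1.5],[[0,0,1.5],[0,0,0],1.5],[[0,0,1],[0,0,0],1.5]]}}

```text
time: 6.17
tcp_pos: [495.3, -173.5, 251.9]
ee_rot: [0.001, 0.807, 0.591, 0.001]
contact_force: [0.5, -0.3, -0.9]
grip_width: 18.4
grip_force: 15.0
```

Emit:
{"op": "drive_tool", "data": {"deltas": [[[0,0,0],[0,0,0],1.5],[[0,0,0],[0,0,0],1.5]]}}

```text
time: 6.33
tcp_pos: [495.0, -173.3, 250.2]
ee_rot: [0.001, 0.807, 0.591, 0.0]
contact_force: [-0.0, 0.8, -0.4]
grip_width: 18.3
grip_force: 15.0
```

```bash
python3 - <<'E'
from h import *
s=sensors.sense();print(s['time'],s['tcp_pos'],s['grip_force'])
im=eyes.capture("wrist")[:,:,::-1].copy();cv2.imwrite("pics/w3.png",im)
sd=eyes.capture("side")[:,:,::-1].copy();cv2.imwrite("pics/s3.png",sd)
p=eyes.camera_params('side');v=(q(p['rotation']).inv().apply(s['tcp_pos']-[0,0,40]-p['xyz']))
u,w=[int(x) for x in (p['camera_matrix']@(v*[1,-1,-1]/-v[2]))[:2]];print(u,w)
a=cv2.resize(im[200:350,217:417],(400,300),interpolation=cv2.INTER_CUBIC)
b=cv2.resize(sd[w-38:w+37,u-50:u+50],(400,300),interpolation=cv2.INTER_CUBIC)
# reader head from side, closer
t=cv2.imread("pics/side0.png")[160:205,195:255]
cv2.imwrite("pics/v3.png",np.vstack([np.hstack([a,b]),np.hstack([cv2.resize(t,(400,300),interpolation=cv2.INTER_CUBIC),a*0])]))
E
```

```text
6.3333 [ 495.03163804 -173.2909212   250.17351659] 14.992145514115691
366 247
```

View pics/v3.png

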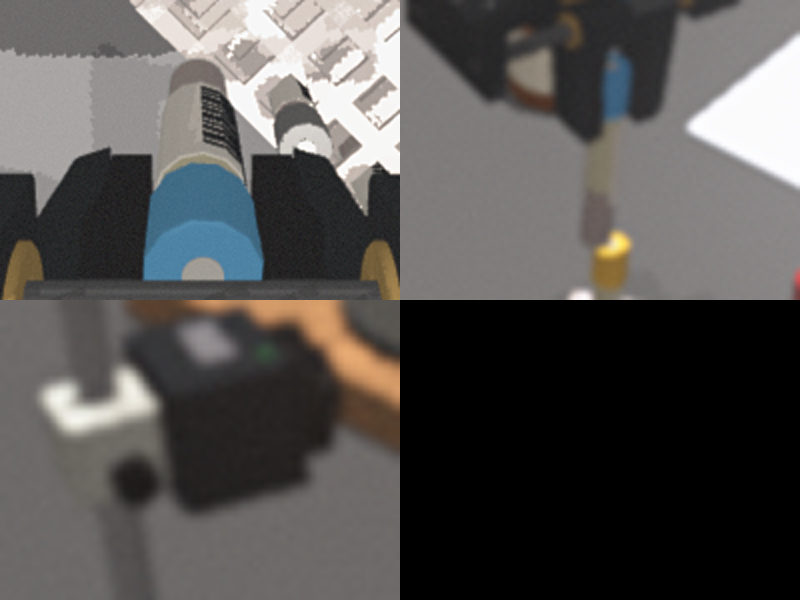

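The held tube is upright in the fingers. In the wrist view the bars' left edge is near the tube's centre, (204,120), as before, so the tube didn't turn in the grip. Now carry it to the reading place at (678,248), tool z 199, turning +131°.

Emit:
{"op": "drive_tool", "data": {"deltas": [[[1,2.3,0],[0,0,7],1.5],[[1,2.3,0],[0,0,7],1.5],[[1,2.3,0],[0,0,7],1.5],[[1,2.3,0],[0,0,7],1.5],[[1,2.3,0],[0,0,7],1.5],[[1,2.3,0],[0,0,7],1.5],[[1,2.3,0],[0,0,7],1.5],[[1,2.3,0],[0,0,7],1.5],[[1,2.3,0],[0,0,7],1.5],[[1,2.3,0],[0,0,7],1.5]]}}

```text
time: 7.27
tcp_pos: [594.7, 57.7, 248.2]
ee_rot: [-0.001, 0.319, 0.948, -0.001]
contact_force: [0.6, 0.0, -0.8]
grip_width: 18.2
grip_force: 15.0
```

Emit:
{"op": "drive_tool", "data": {"deltas": [[[1,2.3,0],[0,0,7],1.5],[[1,2.3,0],[0,0,7],1.5],[[1,2.3,0],[0,0,7],1.5],[[1,2.3,0],[0,0,7],1.5],[[1,2.3,0],[0,0,7],1.5],[[1,2.3,0],[0,0,7],1.5],[[1,2,0],[0,0,7],1.5],[[1,1.6,0],[0,0,7],1.5],[[0.3,0.8,0],[0,0,5],1.5],[[0,0,0],[0,0,0],1.5]]}}

```text
time: 8.1
tcp_pos: [677.2, 241.4, 247.4]
ee_rot: [-0.001, -0.206, 0.979, 0.001]
contact_force: [-0.6, 0.8, -0.7]
grip_width: 18.0
grip_force: 15.0
```

```bash
python3 - <<'E'
from h import *
s=sensors.sense();print(s['time'],s['tcp_pos'],q(s['ee_rot']).as_matrix()[:,0],s['qpos'],s['grip_force'])
im=eyes.capture("wrist")[:,:,::-1].copy();cv2.imwrite("pics/w4.png",im)
sd=eyes.capture("side")[:,:,::-1].copy();cv2.imwrite("pics/s4.png",sd)
tp=eyes.capture("top")[:,:,::-1].copy();cv2.imwrite("pics/t4.png",tp)
f=lambda c:cv2.resize(c,(400,300),interpolation=cv2.INTER_CUBIC)
cv2.imwrite("pics/v4.png",np.vstack([np.hstack([f(im),f(im[200:350,217:417])]),np.hstack([f(sd[90:240,150:350]),f(tp[120:270,130:330])])]))
E
```

```text
8.1 [677.2434116  241.39540912 247.36861283] [-0.91515069 -0.40310703  0.00198307] [-0.1698471   0.87635261 -0.5319103   1.23275912  0.43827844  1.14654205
  1.26440831] 14.991185339167714
```

View pics/v4.png

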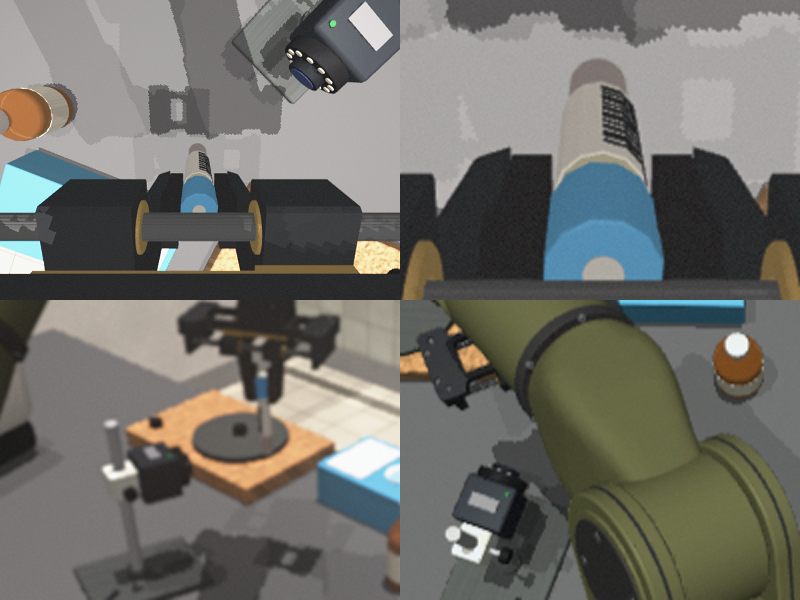

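The wrist view now shows the lens itself: lens at about (302,78)×1.6, LED at (333,23)×1.6. The bars sit to the right of the tube, towards the reader. I'll cross-check the lens position and height from here.

```bash
python3 - <<'E'
from h import *
s=sensors.sense();print(s['tcp_pos'])
im=cv2.imread("pics/w4.png")
hs=cv2.cvtColor(im,cv2.COLOR_BGR2HSV);m=cv2.inRange(hs,(100,90,30),(130,255,200));m[:80]=0;m[170:]=0;m[:,:440]=0;m[:,540:]=0
n,l,st,c=cv2.connectedComponentsWithStats(m);i=1+np.argmax(st[1:,4]);print(st[i],c[i])
for z in(150,157,165):print(z,plane('wrist',c[i],z,s))
print("led",tri(ray('wrist',(533,37),s),ray('top',(183.4,217.3))),tri(ray('wrist',(533,37),s),ray('side',(235.1,167.5))))
cv2.imwrite("pics/l.png",cv2.resize(im[30:180,380:580],(800,600)))
E
```

```text
[677.57753651 237.46597285 248.39765389]
[466 109  35  33 407] [483.08599509 124.86240786]
150 [587.49147299 292.40471418 150.        ]
157 [588.45571068 289.93306817 157.        ]
165 [589.55769661 287.10832987 165.        ]
led (array([551.69969021, 283.22176767, 181.70437647]), np.float64(0.2934464996012655)) (array([553.75679939, 280.87065112, 187.42450769]), np.float64(0.2886134602198063))
```

View pics/l.png

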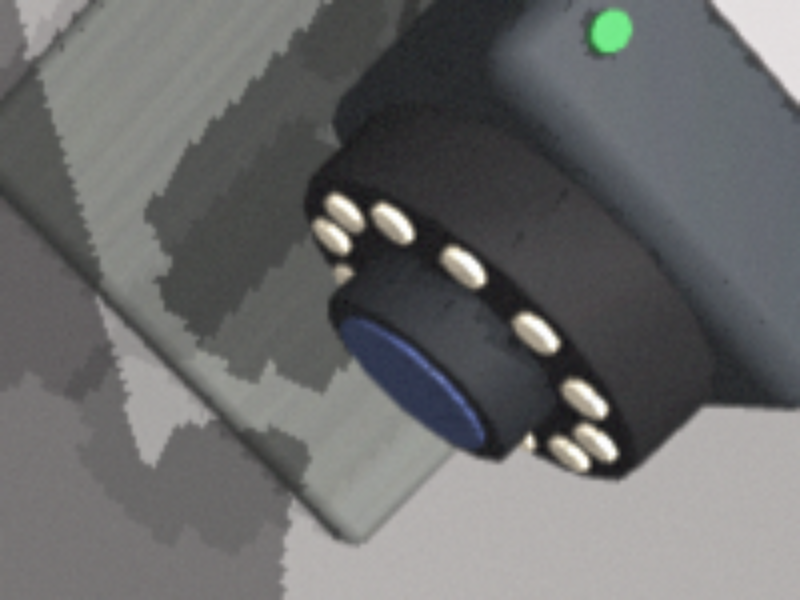

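The lens disc is clear, but the arm was still settling during that shot, so I measure again at rest.

Emit:
{"op": "drive_tool", "data": {"deltas": [[[0,0,0],[0,0,0],1.5],[[0,0,0],[0,0,0],1.5],[[0,0,0],[0,0,0],1.5]]}}

```text
time: 8.5
tcp_pos: [678.0, 237.9, 249.6]
ee_rot: [0.0, -0.203, 0.979, -0.0]
contact_force: [-0.5, -0.6, 0.1]
grip_width: 18.3
grip_force: 15.0
```

```bash
python3 - <<'E'
from h import *
s=sensors.sense();print(s['tcp_pos'],q(s['ee_rot']).as_matrix()[:,0])
im=eyes.capture("wrist")[:,:,::-1].copy();cv2.imwrite("pics/w5.png",im)
hs=cv2.cvtColor(im,cv2.COLOR_BGR2HSV);m=cv2.inRange(hs,(100,90,30),(130,255,200));m[:80]=0;m[170:]=0;m[:,:440]=0;m[:,540:]=0
n,l,st,c=cv2.connectedComponentsWithStats(m);i=1+np.argmax(st[1:,4]);print(st[i],c[i])
for z in(157,165):print(z,plane('wrist',c[i],z,s))
pts=cv2.findContours((l==i).astype('u1'),0,1)[0][0]; 
# base front corner (z12) from previous picture offset
d=c[i]-[483.09,124.86]
g=cv2.inRange(hs,(50,100,120),(80,255,255));g[:,:480]=0;g[120:]=0
n,l,st,cg=cv2.connectedComponentsWithStats(g);k=1+np.argmax(st[1:,4]);print('led',cg[k],tri(ray('wrist',cg[k],s),ray('top',(183.4,217.3))),tri(ray('wrist',cg[k],s),ray('side',(235.1,167.5))))
print('base corner',plane('wrist',np.array([380+350/4,30+540/4])+d,12,s))
print('base edge',plane('wrist',np.array([380+100/4,30+300/4])+d,12,s))
E
```

```text
[677.99128217 237.85423097 249.62948724] [-9.17700463e-01 -3.97273011e-01  1.23211647e-04]
[471 110  36  32 398] [488.55527638 124.76633166]
157 [587.67459583 293.18091568 157.        ]
165 [588.80728384 290.25850149 165.        ]
led [537.54545455  38.19318182] (array([551.77315471, 284.11348325, 183.03918828]), np.float64(2.1475847685886302)) (array([554.08117001, 282.7599309 , 187.0619175 ]), np.float64(2.2365192590701244))
base corner [601.74744705 350.29388074  12.        ]
base edge [578.76585177 278.9597493   12.        ]
```

Emit:
{"op": "drive_tool", "data": {"deltas": [[[0,0.3,0],[0,0,0],1.5],[[0.1,0.4,-0.5],[0,0,0],1.5],[[0,0.4,-0.8],[0,0,0],1.5],[[0,0.4,-0.8],[0,0,0],1.5],[[0,0,-0.8],[0,0,0],1.5],[[0,0,-0.8],[0,0,0],1.5],[[0,0,-0.7],[0,0,0],1.5],[[0,0,-0.4],[0,0,0],1.5],[[0,0,-0.2],[0,0,0],1.5],[[0,0,0],[0,0,0],1.5]]}}

```text
time: 9.38
tcp_pos: [678.9, 253.3, 198.8]
ee_rot: [-0.0, -0.203, 0.979, -0.0]
contact_force: [-0.2, -0.1, 0.2]
grip_width: 18.3
grip_force: 15.0
```

Emit:
{"op": "drive_tool", "data": {"deltas": [[[0,0,0],[0,0,0],1.5],[[0,0,0],[0,0,0],1.5],[[0,0,0],[0,0,0],1.5],[[0,0,0],[0,0,0],1.5]]}}

```text
time: 9.72
tcp_pos: [679.2, 253.8, 199.9]
ee_rot: [0.0, -0.204, 0.979, 0.0]
contact_force: [0.4, -0.6, -0.3]
grip_width: 18.3
grip_force: 15.0
```

```bash
python3 - <<'E'
from h import *
s=sensors.sense();print(s['time'],s['tcp_pos'],q(s['ee_rot']).as_matrix()[:,0],s['qpos'])
im=eyes.capture("wrist")[:,:,::-1].copy();cv2.imwrite("pics/w6.png",im)
sd=eyes.capture("side")[:,:,::-1].copy();cv2.imwrite("pics/s6.png",sd)
f=lambda c:cv2.resize(c,(400,300),interpolation=cv2.INTER_CUBIC)
cv2.imwrite("pics/v6.png",np.vstack([np.hstack([f(im),f(im[220:340,237:397])]),np.hstack([f(sd[120:225,190:330]),f(im[0:150,400:600])])]))
E
```

```text
9.7167 [679.16300605 253.8140505  199.90393946] [-9.17142341e-01 -3.98559183e-01 -7.10279895e-04] [-0.19357823  0.92919615 -0.51213304  1.26040598  0.46483744  1.06694289
  1.22537488]
```

View pics/v6.png

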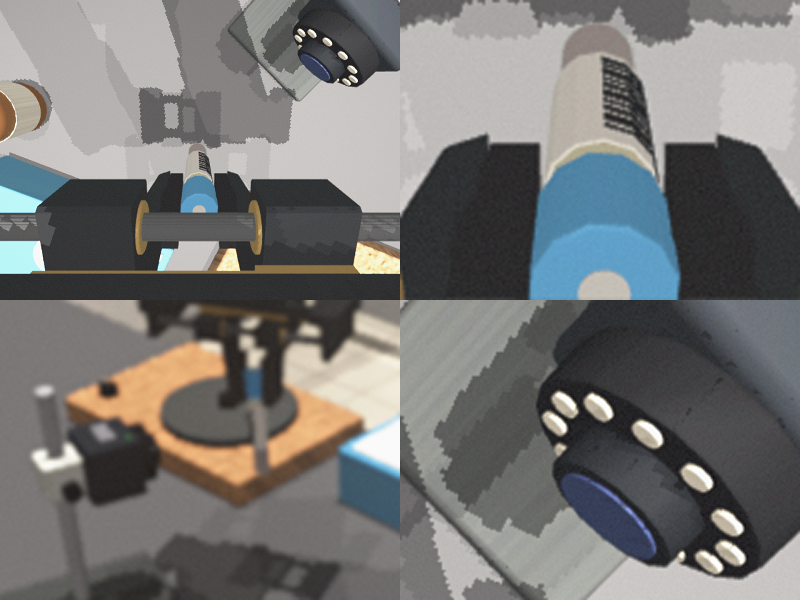

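```bash
python3 - <<'E'
from h import *
s=sensors.sense();r=[]
im=cv2.imread("pics/w6.png");hs=cv2.cvtColor(im,cv2.COLOR_BGR2HSV);m=cv2.inRange(hs,(100,90,30),(130,255,200));m[:60]=0;m[150:]=0;m[:,:470]=0;m[:,560:]=0
n,l,st,c=cv2.connectedComponentsWithStats(m);i=1+np.argmax(st[1:,4]);print(st[i],c[i],s['tcp_pos'],s['time'])
s5=dict(tcp_pos=np.array([677.99,237.85,249.63]),ee_rot=[0,-0.203,0.9792,0])
print(plane('wrist',c[i],157,s),tri(ray('wrist',c[i],s),ray('wrist',(488.56,124.77),s5)))
for tip in [(253*1.6,45)]: pass
E
```

```text
[481  87  47  43 865] [503.80809249 107.08439306] [679.08246136 253.78834234 199.71848976] 9.8167
[587.62730698 292.94073934 157.        ] (array([587.50489454, 293.37095583, 156.2258885 ]), np.float64(0.26470047018489634))
```

Emit:
{"op": "drive_tool", "data": {"deltas": [[[0,0,0],[0,0,0],1.5],[[0,0,0],[0,0,0],1.5],[[0,0,0],[0,0,0],1.5],[[0,0,0],[0,0,0],1.5],[[0,0,0],[0,0,0],1.5],[[0,0,0],[0,0,0],1.5],[[0,0,0],[0,0,0],1.5],[[0,0,0],[0,0,0],1.5],[[0,0,0],[0,0,0],1.5],[[0,0,0],[0,0,0],1.5]]}}

```text
time: 10.65
tcp_pos: [679.0, 253.8, 199.4]
ee_rot: [-0.0, -0.204, 0.979, 0.0]
contact_force: [0.2, 1.0, 0.1]
grip_width: 18.6
grip_force: 15.0
```

The lens triangulates to (587.5, 293, 156), so the tube is 100 mm in front of it, about 3 mm off its axis and level with it. The barcode hold is done, so now the half turn in place.

Emit:
{"op": "drive_tool", "data": {"deltas": [[[0,0,0],[0,0,-4],1.5],[[0,0,0],[0,0,-6],1.5],[[0,0,0],[0,0,-6],1.5],[[0,0,0],[0,0,-6],1.5],[[0,0,0],[0,0,-6],1.5],[[0,0,0],[0,0,-6],1.5],[[0,0,0],[0,0,-6],1.5],[[0,0,0],[0,0,-6],1.5],[[0,0,0],[0,0,-6],1.5],[[0,0,0],[0,0,-6],1.5]]}}

```text
time: 11.48
tcp_pos: [678.9, 253.9, 199.5]
ee_rot: [-0.0, 0.299, 0.954, 0.0]
contact_force: [-0.4, 1.0, -0.7]
grip_width: 18.3
grip_force: 15.0
```

Emit:
{"op": "drive_tool", "data": {"deltas": [[[0,0,0],[0,0,-6],1.5],[[0,0,0],[0,0,-6],1.5],[[0,0,0],[0,0,-6],1.5],[[0,0,0],[0,0,-6],1.5],[[0,0,0],[0,0,-6],1.5],[[0,0,0],[0,0,-6],1.5],[[0,0,0],[0,0,-6],1.5],[[0,0,0],[0,0,-6],1.5],[[0,0,0],[0,0,-6],1.5],[[0,0,0],[0,0,-6],1.5]]}}

```text
time: 12.32
tcp_pos: [678.8, 254.0, 199.4]
ee_rot: [-0.0, 0.736, 0.677, 0.0]
contact_force: [-0.1, 0.0, -0.9]
grip_width: 17.9
grip_force: 15.0
```

Emit:
{"op": "drive_tool", "data": {"deltas": [[[0,0,0],[0,0,-6],1.5],[[0,0,0],[0,0,-6],1.5],[[0,0,0],[0,0,-6],1.5],[[0,0,0],[0,0,-6],1.5],[[0,0,0],[0,0,-6],1.5],[[0,0,0],[0,0,-6],1.5],[[0,0,0],[0,0,-6],1.5],[[0,0,0],[0,0,-6],1.5],[[0,0,0],[0,0,-6],1.5],[[0,0,0],[0,0,-4],1.5]]}}

```text
time: 13.15
tcp_pos: [678.8, 254.2, 199.4]
ee_rot: [-0.0, 0.972, 0.235, -0.0]
contact_force: [0.7, -0.0, -0.1]
grip_width: 18.2
grip_force: 15.0
```

Emit:
{"op": "drive_tool", "data": {"deltas": [[[0,0,0],[0,0,-4],1.5],[[0,0,0],[0,0,0],1.5],[[0,0,0],[0,0,0],1.5],[[0,0,0],[0,0,0],1.5],[[0,0,0],[0,0,0],1.5],[[0,0,0],[0,0,0],1.5]]}}

```text
time: 13.65
tcp_pos: [679.0, 253.7, 199.5]
ee_rot: [-0.0, 0.979, 0.204, 0.0]
contact_force: [-0.2, -0.7, 0.4]
grip_width: 18.0
grip_force: 15.0
```

```bash
python3 - <<'E'
from h import *
s=sensors.sense();X=q(s['ee_rot']).as_matrix();print(s['time'],s['tcp_pos'],np.degrees(np.arctan2(X[1,0],X[0,0])),X[2,2],np.abs(s['qd']).max(),s['grip_force'])
im=eyes.capture("wrist")[:,:,::-1].copy();sd=eyes.capture("side")[:,:,::-1].copy();tp=eyes.capture("top")[:,:,::-1].copy()
f=lambda c:cv2.resize(c,(400,300),interpolation=cv2.INTER_CUBIC)
cv2.imwrite("pics/v7.png",np.vstack([np.hstack([f(im),f(im[220:340,237:397])]),np.hstack([f(sd[120:225,190:330]),f(tp)])]))
E
```

```text
13.65 [679.00352931 253.7026297  199.48472981] 23.531957405705707 -0.9999999819336974 0.003186608435526058 14.992203740403056
```

View pics/v7.png

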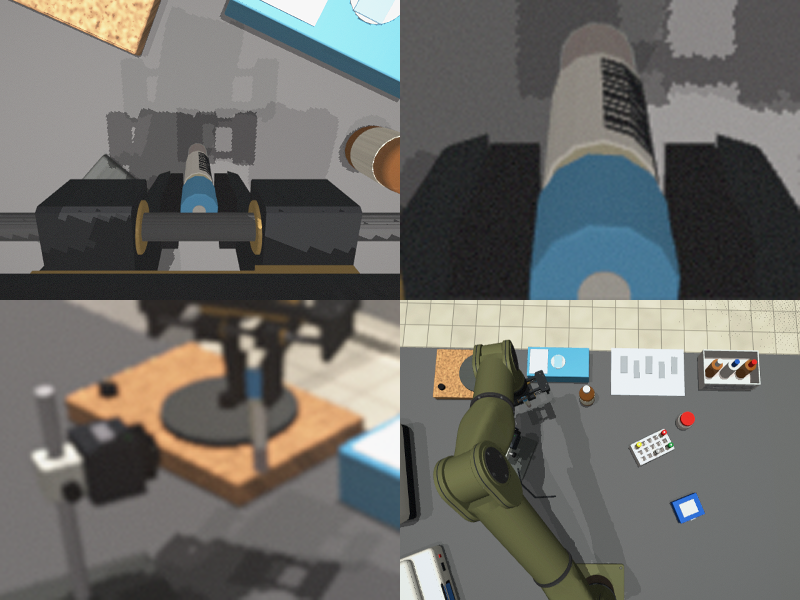

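After the half turn the tube is unchanged in the fingers: the bars are still right of centre at (620,100), so they point away from the lens and the clear strip faces it. Everything is still and the bystanders stand as before, so I hand in.

```bash
python3 -c "
from rig import job
print(job.sign_off())"
```

```text
the job is handed in; nothing more can be done
None
```

I held the blue-capped tube about 10 cm in front of the lens with its barcode facing it for about 1.3 s, then turned it half round so the clear strip faces the lens, and handed the job in at about 14 s with the tube held steady and upright; no verdict was returned.

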